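# Run back and reload the sample carousel

### The job

First lift the red pawl clear of the brass teeth and keep it up until the carousel has run all the way back to its rest stop, then drop the pawl so that it lies fully down between the teeth again. Next take the lid off the keeper pot by its knob and set it down flat on the blue mat, let go of it, then stand every sample jar from the pot upright in a white collar on the carousel, right down on the floor and one to a collar, and finally put the lid back on the pot so that it sits properly. Leave the bottle, the beaker and the spatula alone.

Things in the scene. Friction and masses are not known exactly. Their poses are not given: they have to be found in the camera images.
- changer: Fixed sample changer; origin on the bench under the carousel's vertical axis. Carousel: rim radius 126 mm with 16 brass saw teeth 10 mm high on it (tops 67 mm above the bench); grey deck radius 104 mm, 79 mm above the bench. A white tower 140 x 130 mm, 270 mm tall (fittings to 325 mm) stands centred 90 mm along its +x and 320 mm along its +y; fittings stand out 50 mm towards the carousel.
- carousel (a joint): Angle of the carousel (rad): 0 = its rest stop, fully run back; larger = wound forward (anticlockwise from above). A spring always pulls it back to 0 (about 0.1 to 0.25 N m), slowed by a damper: once free it takes 2 to 8 s. With the pawl down it can turn forward only; within the first second it settles caught by the pawl at about 0.37, 0.76, 1.15 or 1.55.
- pawl (a joint): Angle of the red ratchet pawl (rad): 0 = down, dropped fully between two teeth; grows as its free end is lifted, at most 0.8. Its tip clears the teeth above about 0.17 rad. It weighs 70 g and falls back by its own weight. At the carousel's rest stop there is a gap right under it.
- pawl_hinge (a point): Point on the pawl's level hinge axis, 81 mm above the bench, on a metal bracket 94 mm tall that stands just outside the rim.
- pawl_knob (a point): Centre of the red ball knob (24 mm diameter, on an 8 mm stem) on the pawl's free end, 126 mm above the bench with the pawl down. With the pawl down x points level from the hinge to the knob, y to the carousel's axis, z up; the hinge lies 66 mm behind and 45 mm below the ball, which rises back towards the hinge. The pawl's arm under it tops out at 85 mm, the collars beside it at 91 mm.
- keeper: Fixed round aluminium keeper pot, outer diameter 202 mm, wall 6 mm, 64 mm tall, inner floor 6 mm up. Origin: centre of its underside on the bench. The jars start standing on its floor.
- keeper_seat (a point): Point on the keeper's axis, 58 mm above the bench: the lid's origin lies here when the lid is properly on.
- lid: Loose white lid, 0.2 to 0.4 kg. Origin: centre of its underside. From below: a locating boss of 182 mm diameter, 6 mm deep, that goes inside the keeper's mouth (190 mm); a plate of 208 mm diameter, 6 mm thick, that rests on the rim; a black knob of 26 mm diameter, 34 mm tall, on the centre (top 46 mm above the origin). z up.
- lid_mat: Fixed round blue mat for the lid, 214 mm diameter, 3 mm thick. Origin: centre of its underside on the bench.
- jar0: Closed sample jar (None if absent; 3 to 5 are there): red body 40 mm diameter, 28 mm tall, with a narrower white cap of 28 mm diameter, 22 mm tall on it; 50 mm in all, about 60 to 110 g. Origin: centre of its underside; z up.
- jar1: Closed sample jar (None if absent; 3 to 5 are there): red body 40 mm diameter, 28 mm tall, with a narrower white cap of 28 mm diameter, 22 mm tall on it; 50 mm in all, about 60 to 110 g. Origin: centre of its underside; z up.
- jar2: Closed sample jar (None if absent; 3 to 5 are there): red body 40 mm diameter, 28 mm tall, with a narrower white cap of 28 mm diameter, 22 mm tall on it; 50 mm in all, about 60 to 110 g. Origin: centre of its underside; z up.
- jar3: Closed sample jar (None if absent; 3 to 5 are there): red body 40 mm diameter, 28 mm tall, with a narrower white cap of 28 mm diameter, 22 mm tall on it; 50 mm in all, about 60 to 110 g. Origin: centre of its underside; z up.
- jar4: Closed sample jar (None if absent; 3 to 5 are there): red body 40 mm diameter, 28 mm tall, with a narrower white cap of 28 mm diameter, 22 mm tall on it; 50 mm in all, about 60 to 110 g. Origin: centre of its underside; z up.
- well0 (a point): Centre of the floor of a sample place on the carousel deck (turns with it): a white collar with 46 mm bore round a black floor, 12 mm tall, outer diameter 54 mm; 75 mm from the carousel's axis, 79 mm above the bench. There are five such places; the sixth position is closed by a blue disc 10 mm tall.
- well1 (a point): Centre of the floor of a sample place on the carousel deck (turns with it): a white collar with 46 mm bore round a black floor, 12 mm tall, outer diameter 54 mm; 75 mm from the carousel's axis, 79 mm above the bench. There are five such places; the sixth position is closed by a blue disc 10 mm tall.
- well2 (a point): Centre of the floor of a sample place on the carousel deck (turns with it): a white collar with 46 mm bore round a black floor, 12 mm tall, outer diameter 54 mm; 75 mm from the carousel's axis, 79 mm above the bench. There are five such places; the sixth position is closed by a blue disc 10 mm tall.
- well3 (a point): Centre of the floor of a sample place on the carousel deck (turns with it): a white collar with 46 mm bore round a black floor, 12 mm tall, outer diameter 54 mm; 75 mm from the carousel's axis, 79 mm above the bench. There are five such places; the sixth position is closed by a blue disc 10 mm tall.
- well4 (a point): Centre of the floor of a sample place on the carousel deck (turns with it): a white collar with 46 mm bore round a black floor, 12 mm tall, outer diameter 54 mm; 75 mm from the carousel's axis, 79 mm above the bench. There are five such places; the sixth position is closed by a blue disc 10 mm tall.
- reagent: Bystander: loose amber bottle, 64 mm diameter, 150 mm tall, standing on the bench; origin at its underside.
- beaker: Bystander: loose glass beaker, 70 mm diameter, 80 mm tall; origin at its underside.
- scoop: Bystander: loose spatula 200 mm long lying on the bench.
Not all that is in view belongs to the job. Of the things like the lid_mat, leave any that is brown; of the rest the larger one is meant. There is more than one size of the keeper; the job needs the larger.

How it is judged:
On the way, in this order (a step that is already met when the one before it is completed fails the run):
1. the carousel has run back to its rest stop and the pawl is down again (value of joint carousel below 0.06 rad and value of joint pawl below 0.05 rad and contact force between the fingers and pawl below 0.3 N), for 0.3 s.
2. the lid lies flat on the blue mat, let go (horizontal distance between lid and lid_mat below 0.06 m and height (world z) of lid below 0.01 m and angle between lid's own z axis and vertical below 0.06 rad and linear speed of lid below 0.03 m/s and contact force between the fingers and lid below 0.3 N), for 0.2 s.
At the end, for the whole second after the job is handed in: Carousel within 0.06 rad of its rest stop, pawl down within 0.05 rad; every jar upright, at rest in a collar of its own, underside within 7 mm of the collar's floor centre; lid at rest on the keeper, within 9 mm of its seat, level within 0.04 rad (value of joint carousel below 0.06 rad and value of joint pawl below 0.05 rad and (distance between jar0 and well0 below 0.007 m or distance between jar0 and well1 below 0.007 m or distance between jar0 and well2 below 0.007 m or distance between jar0 and well3 below 0.007 m or distance between jar0 and well4 below 0.007 m) and angle between each of jar0, jar1, jar2, jar3, jar4's own z axis and vertical below 0.12 rad and linear speed of each of jar0, jar1, jar2, jar3, jar4, lid below 0.03 m/s and (distance between jar1 and well0 below 0.007 m or distance between jar1 and well1 below 0.007 m or distance between jar1 and well2 below 0.007 m or distance between jar1 and well3 below 0.007 m or distance between jar1 and well4 below 0.007 m) and (distance between jar2 and well0 below 0.007 m or distance between jar2 and well1 below 0.007 m or distance between jar2 and well2 below 0.007 m or distance between jar2 and well3 below 0.007 m or distance between jar2 and well4 below 0.007 m) and (distance between jar3 and well0 below 0.007 m or distance between jar3 and well1 below 0.007 m or distance between jar3 and well2 below 0.007 m or distance between jar3 and well3 below 0.007 m or distance between jar3 and well4 below 0.007 m) and (distance between jar4 and well0 below 0.007 m or distance between jar4 and well1 below 0.007 m or distance between jar4 and well2 below 0.007 m or distance between jar4 and well3 below 0.007 m or distance between jar4 and well4 below 0.007 m) and distance between lid and keeper_seat below 0.009 m and angle between lid's own z axis and vertical below 0.04 rad); the robot touches nothing.
It fails at once if the amber bottle is moved more than 3 cm or knocked over (distance of reagent from where it was at the start of the episode above 0.03 m or angle between reagent's own z axis and vertical above 0.5 rad).
It fails at once if the beaker is moved more than 3 cm or knocked over (distance of beaker from where it was at the start of the episode above 0.03 m or angle between beaker's own z axis and vertical above 0.5 rad).
It fails at once if the spatula is moved more than 3 cm (distance of scoop from where it was at the start of the episode above 0.03 m).
Of jar0, jar1, jar2, jar3, jar4 only 3 to 5 are there at a start; the rules pass over those that are not, and their reading is None.
At some moment in a run one of jar0, jar1, jar2, jar3, jar4 may be knocked a few centimetres aside while the robot is not near it.
It also fails if it takes over 210 s, if anything falls off the work surface, if the arm or the gripper's body presses on something with over 40 N, if the wrist force passes 120 N, or if a joint passes its speed limit or range.

### The arm

A 6-joint arm with a two-finger parallel gripper is mounted at the origin on the work surface. World frame = base frame: x ahead of the robot, y to its left, z up, the work surface at z = 0. Lengths are in m, angles in rad, forces in N, time in s.
With the tool pointing down it reaches from about 0.35 to 0.925 m from the base axis. Payload 6.4 kg.
Tool frame: the origin (TCP) lies at the very end of the fingers, on their centre line; the grasp point (between the pads) lies 19 mm behind it; y points along the fingers, x is the direction in which the jaws open and shut, and the axes are right-handed (so a half turn about y gives the same grasp; the last joint's range is limited). The gripper opens to 85 mm and grips with 20 to 120 N. Pads are 22 mm wide; open, the fingers measure 114 mm over their backs; the gripper's body (76 mm by 85 mm) begins 54 mm behind the grasp point. The pads swing forward as they close: fully open they stand 13 mm farther back than shut.
Start: joints at [0.995, 0.245, 1.558, -0, 1.339, -0.174], TCP at [0.254, 0.598, 0.231] pointing down, gripper open.
Joint ranges: [-3.13, 3.13], [-1.02, 2.26], [0.13, 2.54], [-0.95, 4.09], [0.21, 2.88], [-2.74, 2.74]. Speed limits (rad/s): [2.57, 2.57, 3.14, 3.14, 3.14, 3.14].

### API

Orientations are given as [roll, pitch, yaw] about the fixed x, y, z axes, in that order (R = Rz(yaw) Ry(pitch) Rx(roll)).
In Python, from bench import arm gives the robot as it stands. Calls block until the motion is done:
- arm.reach(position, orientation): joint-space move of the TCP to a pose.
- arm.movel(position, v=0.15, rot=None, guard=None): straight line of the TCP; rot=None keeps the orientation; v is the mean speed in m/s. With guard (N) it stops when the force on the tool has changed by that much, and returns True; else False.
- arm.move_joints(angles): joint-space move.
- arm.command_gripper(opening, newtons=None): opening from 0.0 (shut) to 1.0 (fully open); newtons is the grip in N (None keeps the last); returns when the fingers have stopped.
- arm.pause(seconds).
- arm.inverse_kinematics(position, orientation): joint angles nearest the present ones, or None.
- arm.capture(name): name is "side" or "top" or "wrist"; returns the picture (400x640x3 uint8, blue, green, red); there is no depth.
- arm.camera_model(name): a dict with "K" (3x3 intrinsics, pixels), "D" ([k1, k2, p1, p2, k3] as OpenCV has them; the pictures are not rectified), "R" (3x3) and "t" (3): a world point X has camera coordinates R X + t. Camera axes: x right, y down, z forward; pixel columns grow to the right and rows downward; lengths in m; the calibration is good to about 2 mm. A picture is of the moment at which its call begins: read the wrist's pose just before it. camera_model takes no time and is no camera call; for the wrist camera it gives the pose at the moment of the call.
A pose or a line that the arm cannot do raises arm.Unreachable and nothing moves.
- arm.sign_off(): hands the job in, once; it reports no verdict.
Trained networks look in the newest picture that a camera, given by its name, has taken for a name from the list of things; names that differ only in an ending like _2 or _b are one class to them, and where a whole thing is asked for, a point or a joint stands for the part that bears it (a point fixed in the world has none). Each returns a list of dicts, best first, with "confidence" (0 to 1); they miss things now and then, are a little off and sometimes report something else, mostly with a low value. They report only what shows in the picture. A call takes as long as a camera call. They do not tell look-alikes from the thing itself.
- arm.silhouettes(camera, label): "region" (400x640 bool, what is visible of it) and "pixel" ([row, column] in pixels, amid what is visible of it).
- arm.mark_of(camera, label): "pixel" ([row, column] in pixels: a listed point, or the origin of a listed thing).
Readings, each from a call of its own:
- arm.read_clock(): time.
- arm.read_joint_positions(): joint angles.
- arm.read_dq(): joint speeds.
- arm.read_tau(): joint torques, N m.
- arm.read_tool_pos(): TCP position.
- arm.read_tcp_rot(): TCP orientation.
- arm.read_wrist_force(): force on the tool from outside, world axes, zero at the start.
- arm.read_wrist_torque(): the same for the moment, N m.
- arm.read_grip_width(): opening from 0.0 (shut) to 1.0 (fully open).
Only numpy, scipy, OpenCV 4.12 (cv2) and the standard library are available. Lean on these libraries where they do the work, as an engineer would, in place of code of your own. Each camera call takes 0.05 s, during which the arm holds its last target. There are 200 camera calls.

## Working session

There is one attempt and no reset: what is moved stays moved. The work goes in short steps, each a Python script; the robot and the scene stay as the last script left them, time stands still between calls to the robot, and variables do not carry over. Pictures are saved under pics/ and viewed, about 12 in all and at most 16, crops included, and the job is handed in when it is done.

```bash
ls; mkdir -p pics
python3 - <<'E'
from bench import arm
import cv2,numpy as np
for c in ["side","top"]:
    im=arm.capture(c); cv2.imwrite(f"pics/{c}0.png",im)
    m=arm.camera_model(c); print(c,np.round(m["K"],1).tolist(),m["D"],np.round(-np.array(m["R"]).T@m["t"],3), np.round(m["R"],3).tolist())
print(arm.read_clock(),arm.read_tool_pos(),arm.read_tcp_rot())
E
```

```text
pics
side [[414.0, 0.0, 324.6], [0.0, 414.0, 197.9], [0.0, 0.0, 1.0]] [0.03483854 0.         0.         0.         0.        ] [ 0.285 -0.909  0.854] [[0.967, -0.253, -0.021], [-0.185, -0.645, -0.741], [0.174, 0.721, -0.671]]
top [[516.7, 0.0, 320.8], [0.0, 516.7, 195.3], [0.0, 0.0, 1.0]] [0.0573771 0.        0.        0.        0.       ] [ 0.368 -0.081  1.724] [[0.001, -1.0, 0.012], [-0.998, -0.002, -0.055], [0.055, -0.012, -0.998]]
0.1 [0.25389662 0.59782793 0.23030298] [-1.57049951  0.00168739  1.16906746]
```

View both.

View pics/top0.png

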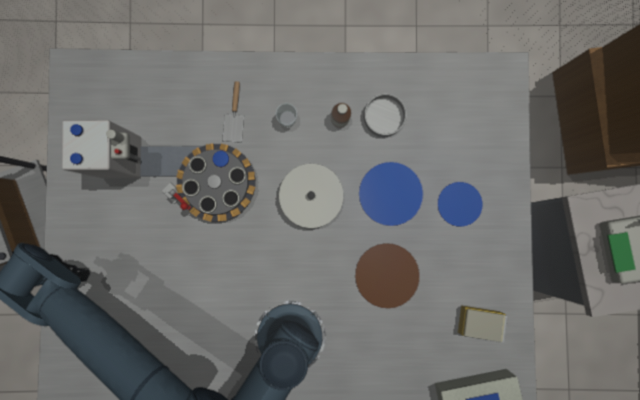

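View pics/side0.png

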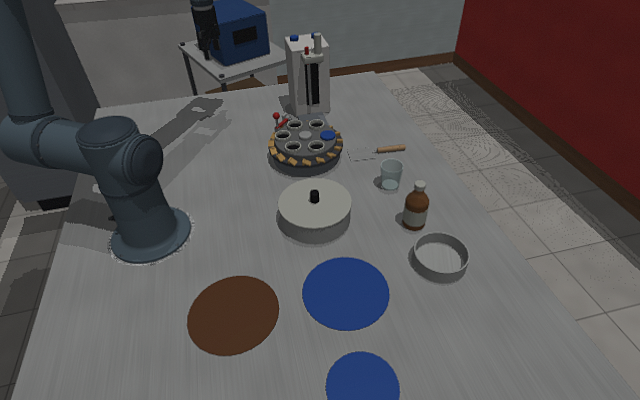

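```bash
cat > h.py <<'E'
from bench import arm
import cv2,numpy as np
def ray(m,px):
    """px [row,col] -> camera centre, unit world direction"""
    K,D,R,t=[np.array(m[k],float) for k in ("K","D","R","t")]
    u=cv2.undistortPoints(np.array([[[px[1],px[0]]]],float),K,D)[0,0]
    d=R.T@np.array([u[0],u[1],1.]); return -R.T@t,d/np.linalg.norm(d)
def onz(m,px,z):
    c,d=ray(m,px); return c+d*(z-c[2])/d[2]
def proj(m,X):
    K,D,R,t=[np.array(m[k],float) for k in ("K","D","R","t")]
    p=cv2.projectPoints(np.atleast_2d(np.array(X,float)),cv2.Rodrigues(R)[0],t,K,D)[0][:,0]
    return p[:,::-1]
def tri(obs):
    A=np.zeros((3,3));b=np.zeros(3)
    for m,px in obs:
        c,d=ray(m,px);P=np.eye(3)-np.outer(d,d);A+=P;b+=P@c
    X=np.linalg.solve(A,b)
    return X,[float(np.round(np.linalg.norm(proj(m,X)[0]-px),1)) for m,px in obs]
E
python3 - <<'E'
from h import *
for c in ["top","side"]:
    m=arm.camera_model(c)
    for l,z in [("changer",0),("pawl_hinge",.081),("pawl_knob",.126),("keeper",0),("lid",.058),("lid_mat",0),("well0",.079),("reagent",0),("beaker",0),("scoop",0),("jar0",.006)]:
        for d in arm.mark_of(c,l):
            print(c,l,np.round(d["pixel"],1),round(d["confidence"],2),np.round(onz(m,d["pixel"],z),3))
E
```

```text
top changer [181.8 220.5] 0.81 [0.507 0.232 0.   ]
top pawl_hinge [192.2 174.2] 0.95 [0.467 0.363 0.081]
top pawl_knob [204.7 185.1] 0.57 [0.426 0.317 0.126]
top keeper [115.6 383.2] 0.91 [ 0.732 -0.312  0.   ]
top lid [195.9 308. ] 0.71 [ 0.458 -0.06   0.058]
top lid_mat [188.3 393.2] 0.89 [ 0.487 -0.344  0.   ]
top lid_mat [205.4 458.7] 0.59 [ 0.43  -0.562  0.   ]
top lid_mat [273.1 389.8] 0.59 [ 0.205 -0.331  0.   ]
top well0 [198.9 233.8] 0.96 [0.447 0.176 0.079]
top well0 [163.5 196. ] 0.85 [0.559 0.296 0.079]
top well0 [186.3 188.3] 0.66 [0.486 0.319 0.079]
top well0 [205.4 206.7] 0.62 [0.426 0.261 0.079]
top well0 [174.  237.1] 0.59 [0.526 0.166 0.079]
top well0 [196.1 309.5] 0.25 [ 0.456 -0.065  0.079]
top beaker [116.6 286. ] 0.97 [0.728 0.016 0.   ]
top beaker [180.3 218.7] 0.5 [0.512 0.239 0.   ]
top scoop [110.6 233.5] 0.68 [0.747 0.192 0.   ]
top jar0 [117.8 288.8] 0.23 [0.723 0.006 0.006]
side changer [154.2 306.5] 0.77 [0.503 0.244 0.   ]
side pawl_hinge [120.4 289.4] 0.8 [0.469 0.347 0.081]
side pawl_knob [153.7 373.4] 0.71 [0.662 0.021 0.126]
side pawl_knob [112.1 276.2] 0.5 [0.425 0.339 0.126]
side pawl_knob [145.5 294.3] 0.18 [0.445 0.128 0.126]
side keeper [216.3 316.3] 0.75 [ 0.463 -0.063  0.   ]
side keeper [263.2 440.5] 0.73 [ 0.731 -0.319  0.   ]
side lid [203.8 314.3] 0.86 [ 0.457 -0.071  0.058]
side lid [226.2 415.2] 0.44 [ 0.693 -0.228  0.058]
side lid_mat [310.5 237.1] 0.73 [ 0.206 -0.319  0.   ]
side lid_mat [290.4 344.7] 0.68 [ 0.468 -0.334  0.   ]
side lid_mat [384.9 361.2] 0.65 [ 0.434 -0.562  0.   ]
side well0 [148.1 314.9] 0.97 [0.516 0.162 0.079]
side well0 [135.  282.9] 0.89 [0.431 0.266 0.079]
side well0 [127.1 296.3] 0.65 [0.484 0.301 0.079]
side well0 [145.4 293.7] 0.61 [0.454 0.196 0.079]
side reagent [224.2 414.4] 0.94 [ 0.724 -0.171  0.   ]
side beaker [186.6 391.8] 0.68 [0.723 0.001 0.   ]
side scoop [151.3 378.5] 0.79 [0.749 0.19  0.   ]
```

```bash
cat >> h.py <<'E'
def down(yaw): return [-np.pi/2,0.,yaw]
def shot(name):
    m=arm.camera_model("wrist"); im=arm.capture("wrist"); cv2.imwrite(f"pics/{name}.png",im); return m,im
E
python3 - <<'E'
from h import *
import pickle
arm.movel([0.24,0.5,0.40],v=.2)
out=[]
for i,p in enumerate([[0.40,0.24,0.40],[0.47,0.20,0.40]]):
    arm.reach(p,down(np.arctan2(p[1],p[0])))
    m,im=shot(f"w{i}"); print(arm.read_tool_pos(),np.round(-np.array(m["R"]).T@m["t"],3),np.round(np.array(m["R"])[2],2))
    for l,z in [("changer",0),("pawl_hinge",.081),("pawl_knob",.126),("well0",.079)]:
        for d in arm.mark_of("wrist",l):
            print(l,np.round(d["pixel"],1),round(d["confidence"],2),np.round(onz(m,d["pixel"],z),3)); out.append((m,l,d))
pickle.dump(out,open("w.pkl","wb"))
a=cv2.imread("pics/w0.png");b=cv2.imread("pics/w1.png")
cv2.imwrite("pics/w01.png",cv2.resize(np.vstack([a,b]),(480,600)))
E
```

```text
[0.39972434 0.24084306 0.39986306] [0.361 0.306 0.542] [ 0.15 -0.26 -0.95]
pawl_hinge [103.6 412.1] 0.85 [0.471 0.362 0.081]
pawl_knob [107.5 374.6] 0.63 [0.421 0.326 0.126]
pawl_knob [311.1 400.7] 0.34 [0.636 0.081 0.126]
well0 [172.2 429.6] 0.81 [0.555 0.292 0.079]
well0 [151.1 350.4] 0.81 [0.432 0.256 0.079]
well0 [230.4 363.3] 0.81 [0.52  0.156 0.079]
well0 [194.3 336.3] 0.71 [0.45  0.186 0.079]
well0 [139.  398.4] 0.63 [0.484 0.309 0.079]
[0.46994225 0.20018701 0.39983783] [0.441 0.27  0.541] [ 0.12 -0.28 -0.95]
changer [130.4 353.1] 0.93 [0.504 0.235 0.   ]
pawl_hinge [ 39.5 370.4] 0.86 [0.466 0.363 0.081]
pawl_knob [ 51.4 329.9] 0.79 [0.423 0.322 0.126]
well0 [ 84.4 366.7] 0.92 [0.486 0.307 0.079]
well0 [152.5 311.4] 0.9 [0.451 0.185 0.079]
well0 [ 99.9 318.3] 0.71 [0.431 0.26  0.079]
well0 [184.  345.4] 0.6 [0.518 0.16  0.079]
well0 [116.5 401.6] 0.58 [0.553 0.287 0.079]
```

View pics/w01.png

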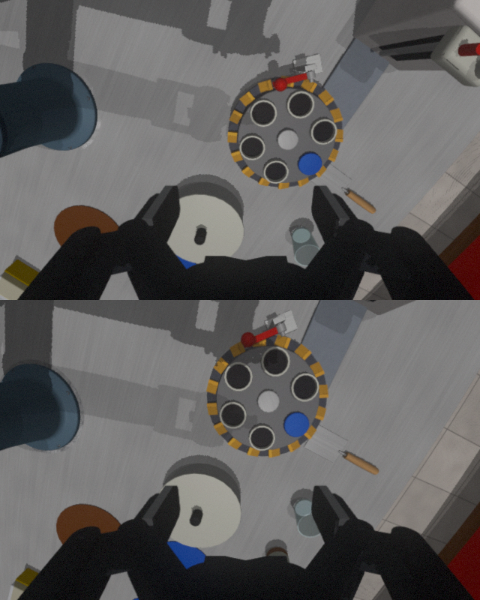

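```bash
cat > a1.py <<'E'
from h import *
import pickle
from scipy.optimize import least_squares
out=pickle.load(open("w.pkl","rb"))
T,S=arm.camera_model("top"),arm.camera_model("side")
kn=[(m,d["pixel"]) for m,l,d in out if l=="pawl_knob" and d["confidence"]>.5]+[(T,[204.7,185.1]),(S,[112.1,276.2])]
print("knob",tri(kn),tri(kn[:3]))
hi=[(m,d["pixel"]) for m,l,d in out if l=="pawl_hinge"]+[(T,[192.2,174.2]),(S,[120.4,289.4])]
print("hinge",tri(hi),tri(hi[:3]))
W=np.array([onz(m,d["pixel"],.079)[:2] for m,l,d in out if l=="well0"])
r=least_squares(lambda p:np.linalg.norm(W-p,axis=1)-.075,[.505,.24]); C=r.x; print("axis",C,np.round(r.fun,3))
print(np.round(np.degrees(np.arctan2(*(W-C).T[::-1])),1))
for y in(-.785,2.356):
    q=arm.inverse_kinematics([.423,.322,.107],down(y)); print(y,q)
E
python3 a1.py
```

```text
knob (array([0.42309603, 0.32070514, 0.13453807]), [4.8, 0.2, 2.2, 0.6]) (array([0.42463266, 0.32560514, 0.09688854]), [1.6, 2.6, 1.0])
hinge (array([0.46975097, 0.36390735, 0.0720532 ]), [2.6, 2.7, 0.7, 0.6]) (array([0.46580812, 0.35856215, 0.10078895]), [0.7, 1.0, 0.4])
axis [0.5040531  0.23429601] [ 0.002  0.     0.005 -0.002  0.002  0.    -0.002  0.003  0.001 -0.003]
[  48.4  163.4  -78.3 -138.5  105.1  103.7 -137.5  160.4  -79.2   47.4]
-0.785 [0.43722467 0.12145679 1.94552422 0.         1.07461164 1.22222467]
2.356 [ 4.37224673e-01  1.21456793e-01  1.94552422e+00 -4.44089210e-16
  1.07461164e+00 -1.91877533e+00]
```

Run:
```python
from h import *
ob=[];hb=[]
for i,p in enumerate([[0.40,0.30,0.24],[0.44,0.29,0.24],[.39,.33,.24]]):
    arm.reach(p,down(2.356))
    m,im=shot(f"k{i}")
    for l,z,o in [("pawl_knob",.126,ob),("pawl_hinge",.081,hb)]:
        for d in arm.mark_of("wrist",l)[:2]:
            print(i,l,np.round(d["pixel"],1),round(d["confidence"],2),np.round(onz(m,d["pixel"],z),3)); 
            if np.linalg.norm(onz(m,d["pixel"],z)[:2]-([.423,.322] if z>.1 else [.468,.362]))<.02:o.append((m,d["pixel"]))
if len(ob)>1:print(tri(ob))
if len(hb)>1:print(tri(hb))
```

```text
0 pawl_hinge [261.9 325.2] 0.76 [0.473 0.368 0.081]
1 pawl_knob [197.5 370. ] 0.88 [0.421 0.322 0.126]
1 pawl_hinge [241.8 362.1] 0.82 [0.468 0.368 0.081]
2 pawl_hinge [252.9 298.4] 0.6 [0.474 0.37  0.081]
(array([0.46463517, 0.36177306, 0.09827844]), [1.3, 2.1, 2.5])
```

View pics/k0.png

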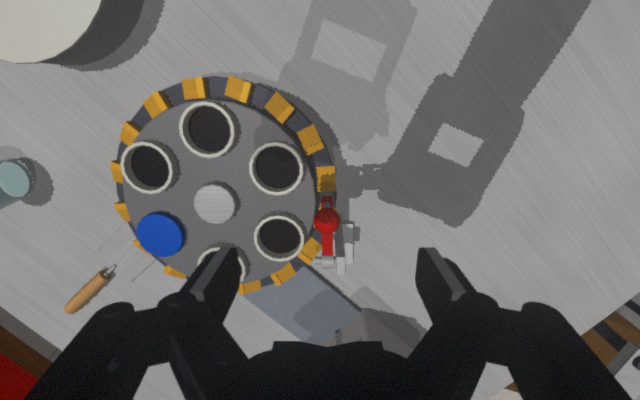

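```bash
cat >> h.py <<'E'
def redball(im):
    h=cv2.cvtColor(im,cv2.COLOR_BGR2HSV); k=(((h[...,0]<8)|(h[...,0]>172))&(h[...,1]>150)&(h[...,2]>60)).astype(np.uint8)
    k[:, :250]=0;k[:, 450:]=0
    dt=cv2.distanceTransform(k,cv2.DIST_L2,5); r,c=np.unravel_index(dt.argmax(),dt.shape); return [float(r),float(c)],float(dt.max())
E
python3 - <<'E'
from h import *
m=arm.camera_model("wrist");p=arm.read_tool_pos();R=np.array(m["R"]);c0=-R.T@m["t"]
ob=[]
for i,q in enumerate([[0.40,0.30,0.24],[0.44,0.29,0.24],[.39,.33,.24]]):
    c=c0+np.array(q)-p; mm=dict(m,t=-R@c)
    px,r=redball(cv2.imread(f"pics/k{i}.png")); X=onz(mm,px,.126)
    print(px,r,"exp r",12e-3*m["K"][0][0]/np.linalg.norm(X-c),np.round(X,4)); ob.append((mm,px))
print(tri(ob),m["K"][0][0])
E
```

```text
[221.0, 326.0] 12.190698623657227 exp r 13.285135012404414 [0.4232 0.3203 0.126 ]
[198.0, 367.0] 12.384498596191406 exp r 13.553512690310956 [0.4223 0.3204 0.126 ]
[207.0, 292.0] 12.384498596191406 exp r 13.431815687500713 [0.425  0.3195 0.126 ]
(array([0.42103636, 0.31760827, 0.13531706]), [0.7, 0.4, 0.9]) 306.87162301703177
```

Run:
```python
from h import *
yaw=np.radians(133.1); B=np.array([.4235,.320,.127]); d=np.array([-.730,-.683,0])
arm.command_gripper(.6,20)
arm.reach([*B[:2],.19],down(yaw))
print("guard",arm.movel([*B[:2],B[2]-.019],v=.06,guard=8)); 
arm.command_gripper(0.,20); print("w",arm.read_grip_width()*85,arm.read_tool_pos(),arm.read_wrist_force())
def P(a):
    t=np.arctan2(45,66)+a;r=.0799; o=np.array([0,0,-.045])-.066*d
    return B+o+r*np.cos(t)*d+np.array([0,0,r*np.sin(t)])-[0,0,.019]
for a in (.1,.2,.3,.4): arm.movel(P(a),v=.05)
print("w",arm.read_grip_width()*85,arm.read_tool_pos(),arm.read_wrist_force())
m,im=shot("l0"); cv2.imwrite("pics/lift_side.png",cv2.resize(arm.capture("side")[70:210,220:440],(660,420)))
cv2.imwrite("pics/lift.png",np.vstack([cv2.resize(im,(560,350)),cv2.resize(cv2.imread("pics/lift_side.png"),(560,250))]))
```

```text
guard False
w 22.59576948044366 [0.42279074 0.3209143  0.10844836] [-4.75308602  3.15005633  2.96061496]
w 22.285433995639757 [0.43846918 0.33667899 0.12986099] [-5.94297902  4.90074676 -0.99746997]
```

View pics/lift.png

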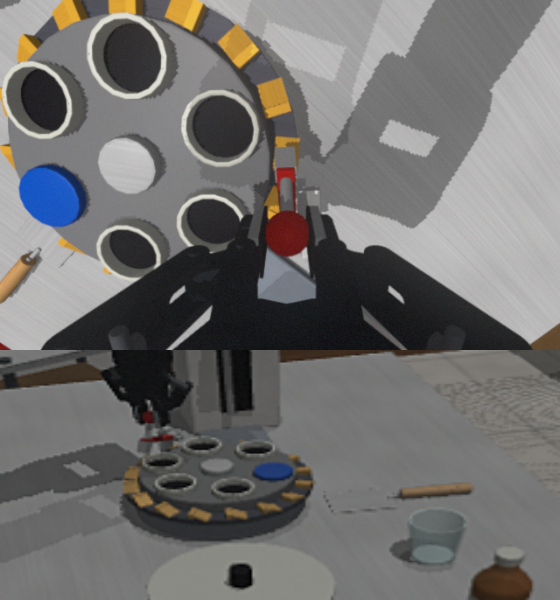

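```bash
cat >> h.py <<'E'
C=np.array([.5045,.2345])
def bluedisc(m,im,z=.089):
    h=cv2.cvtColor(im,cv2.COLOR_BGR2HSV); k=((h[...,0]>105)&(h[...,0]<130)&(h[...,1]>170)).astype(np.uint8)
    n,_,st,ce=cv2.connectedComponentsWithStats(k); best=[]
    for i in range(1,n):
        if st[i,4]>60:
            X=onz(m,ce[i][::-1],z)[:2]; r=np.linalg.norm(X-C)
            if abs(r-.075)<.03: best.append((st[i,4],np.degrees(np.arctan2(*(X-C)[::-1])),r))
    return max(best) if best else None
E
python3 - <<'E'
from h import *
T=arm.camera_model("top")
print("start",bluedisc(T,cv2.imread("pics/top0.png")))
for i in range(12):
    print(round(arm.read_clock(),1),bluedisc(T,arm.capture("top")),arm.read_grip_width()); arm.pause(1)
shot("l1")
E
```

```text
start None
11.0 None 0.260688661662839
12.1 None 0.2630053662371517
13.1 None 0.26349598516007466
14.2 None 0.2637751920016877
15.2 None 0.26131365215916436
16.3 None 0.26236012999491654
17.3 None 0.26211020804357865
18.4 None 0.2647236790842404
19.4 None 0.26359377495435915
20.5 None 0.2594475766343644
21.5 None 0.26088913627922833
22.6 None 0.2625783235307885
```

Run:
```python
from h import *
im=cv2.imread("pics/l1.png")
print(im[245:250,60],cv2.cvtColor(cv2.imread("pics/top0.png"),cv2.COLOR_BGR2HSV)[158,221])
cv2.imwrite("pics/l1s.png",im[:300])
m=arm.camera_model("wrist")
for f in("l0","l1"):
    i=cv2.imread(f"pics/{f}.png");h=cv2.cvtColor(i,cv2.COLOR_BGR2HSV);k=(abs(h[...,0].astype(int)-111)<10)&(h[...,1]>150)
    r,c=np.nonzero(k);print(f,len(r)); 
    if len(r):X=onz(m,[r.mean(),c.mean()],.089);print(X,np.degrees(np.arctan2(*(X[:2]-C)[::-1])))
```

```text
[[197 207 209]
 [189 202 203]
 [172 181 183]
 [141 148 151]
 [106 111 113]] [111 163 133]
l0 4090
[0.56345307 0.2069708  0.089     ] -25.03107002084556
l1 4773
[0.53573765 0.17669858 0.089     ] -61.61186038150701
```

View pics/l1s.png

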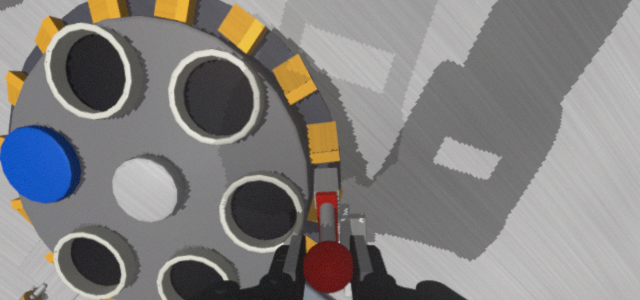

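```bash
cat >> h.py <<'E'
def disc(m,im):
    h=cv2.cvtColor(im,cv2.COLOR_BGR2HSV);k=(abs(h[...,0].astype(int)-111)<10)&(h[...,1]>150)
    k=k.astype(np.uint8);n,_,st,ce=cv2.connectedComponentsWithStats(k);o=[]
    for i in range(1,n):
        X=onz(m,ce[i][::-1],.089)[:2]
        if st[i,4]>80 and np.linalg.norm(X-C)<.11:o.append((int(st[i,4]),np.round(X,4),round(float(np.degrees(np.arctan2(*(X-C)[::-1]))),1)))
    return max(o,key=lambda t:t[0]) if o else None
E
python3 - <<'E'
from h import *
yaw=np.radians(133.1); B=np.array([.4235,.320,.127]); d=np.array([-.730,-.683,0])
def P(a):
    t=np.arctan2(45,66)+a;r=.0799; o=np.array([0,0,-.045])-.066*d
    return B+o+r*np.cos(t)*d+np.array([0,0,r*np.sin(t)])-[0,0,.019]
for i in range(2):
    m,im=shot(f"l2{i}"); print(disc(m,im)); arm.pause(.7)
for a in (.3,.2,.1,.02): arm.movel(P(a),v=.05)
print(arm.read_wrist_force())
arm.command_gripper(.6); arm.pause(.5)
arm.movel([*P(.02)[:2],.2],v=.1)
arm.reach([.41,.27,.24],down(2.356)); arm.pause(.3)
m,im=shot("l3"); print(disc(m,im),arm.read_clock(),redball(im)); X=onz(m,redball(im)[0],.126); print(X)
cv2.imwrite("pics/l3c.png",cv2.resize(im[60:320,200:480],(700,650))[:600])
E
```

```text
(4746, array([0.5358, 0.1758]), -61.9)
(4747, array([0.5358, 0.1757]), -61.9)
[-4.00103716  4.4431172  -1.03886638]
(1797, array([0.5382, 0.1731]), -61.2) 29.0417 ([236.0, 356.0], 11.984498977661133)
[0.42324096 0.31995814 0.126     ]
```

View pics/l3c.png

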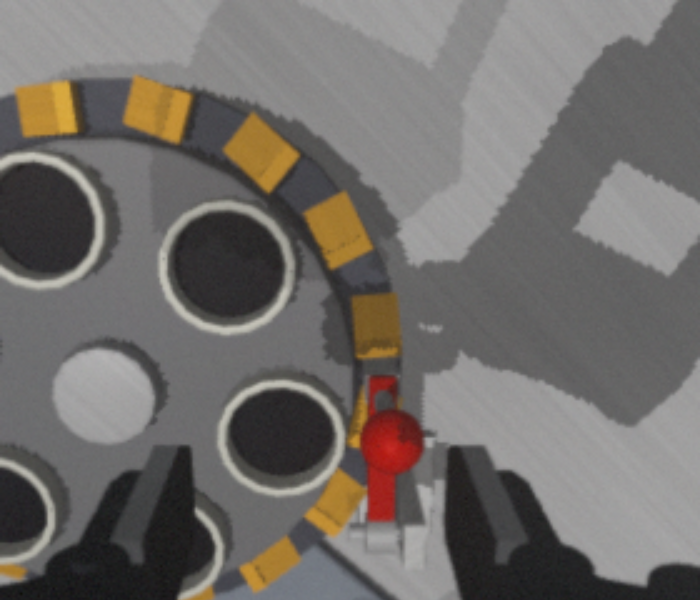

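```bash
cat >> h.py <<'E'
def dark(im,m,z,xy,rad=.03,thr=60):
    """centroid of dark pixels near world point (xy,z)"""
    c=proj(m,[*xy,z])[0]; s=np.linalg.norm(proj(m,[xy[0]+rad,xy[1],z])[0]-c)
    g=cv2.cvtColor(im,cv2.COLOR_BGR2GRAY); R,Cc=np.mgrid[:400,:640]
    k=(g<thr)&((R-c[0])**2+(Cc-c[1])**2<s*s); r,cc=np.nonzero(k)
    return [r.mean(),cc.mean()],len(r)
E
python3 - <<'E'
from h import *
arm.movel([.38,.24,.30],v=.2)
arm.command_gripper(.8,40)
ob=[]
for i,p in enumerate([[.45,-.02,.30],[.42,-.06,.30],[.46,-.08,.26]]):
    arm.reach(p,down(np.pi/2)); m,im=shot(f"lid{i}")
    for l,z in(("lid",.058),("keeper",0)):
        for d in arm.mark_of("wrist",l)[:2]:
            print(l,np.round(d["pixel"],1),round(d["confidence"],2),np.round(onz(m,d["pixel"],z),4))
            if l=="lid" and d["confidence"]>.5: ob.append((m,d["pixel"]))
if len(ob)>1:print(tri(ob))
cv2.imwrite("pics/lidc.png",np.hstack([cv2.resize(cv2.imread(f"pics/lid{i}.png"),(400,250)) for i in (0,2)]))
E
```

```text
lid [164.8 288.4] 0.84 [ 0.4575 -0.0695  0.058 ]
lid [175.2 580.5] 0.26 [0.4697 0.3197 0.058 ]
keeper [313.1 159.8] 0.86 [ 0.7376 -0.317   0.    ]
lid [186.4 321.7] 0.93 [ 0.4563 -0.0678  0.058 ]
keeper [167.9 561.6] 0.6 [ 0.4436  0.2961 -0.    ]
lid [164.7 338.3] 0.72 [ 0.4578 -0.067   0.058 ]
(array([ 0.45528506, -0.06778982,  0.06593041]), [0.6, 1.0, 0.8])
```

View pics/lidc.png

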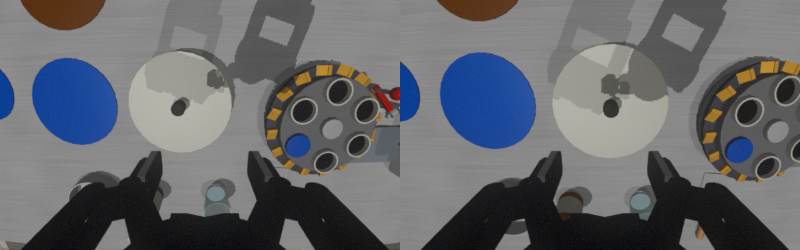

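Run:
```python
from h import *
m=arm.camera_model("wrist");im=cv2.imread("pics/lid2.png")
h=cv2.cvtColor(im,cv2.COLOR_BGR2HSV);k=((abs(h[...,0].astype(int)-111)<10)&(h[...,1]>150)).astype(np.uint8)
cs,_=cv2.findContours(k,cv2.RETR_EXTERNAL,cv2.CHAIN_APPROX_NONE)
for c in cs:
    if cv2.contourArea(c)>1500:
        P=np.array([onz(m,q[0][::-1],.003)[:2] for q in c]);o,r=cv2.minEnclosingCircle(P.astype(np.float32));print("blue",o,2*r)
px,n=dark(im,m,.104,[.457,-.068],.03); print("knob",px,n,onz(m,px,.1))
yaw=np.pi/2
arm.movel([.457,-.068,.14],v=.15)
print("guard",arm.movel([.457,-.068,.077],v=.05,guard=8),arm.read_tool_pos())
arm.command_gripper(0,40); print("w",arm.read_grip_width()*85,arm.read_tool_pos(),arm.read_wrist_force())
p=arm.read_tool_pos(); np.save("G0.npy",p)
arm.movel([p[0],p[1],.16],v=.06); arm.pause(.3); print("w",arm.read_grip_width()*85,arm.read_wrist_force())
m,im=shot("pot"); cv2.imwrite("pics/held.png",im)
```

```text
blue (0.446754515171051, -0.5435034036636353) 0.1401984989643097
blue (0.4729553163051605, -0.33725154399871826) 0.21507583558559418
knob [np.float64(172.94934333958724), np.float64(337.0487804878049)] 533 [ 0.45894223 -0.07030945  0.1       ]
guard False [ 0.45728774 -0.0681076   0.07736621]
w 24.716879383370934 [ 0.45723649 -0.06817546  0.07738037] [-1.86583116 -0.36212614  2.63326195]
w 24.633230294504354 [-0.2524669   0.28053971 -2.4856454 ]
```

View pics/held.png

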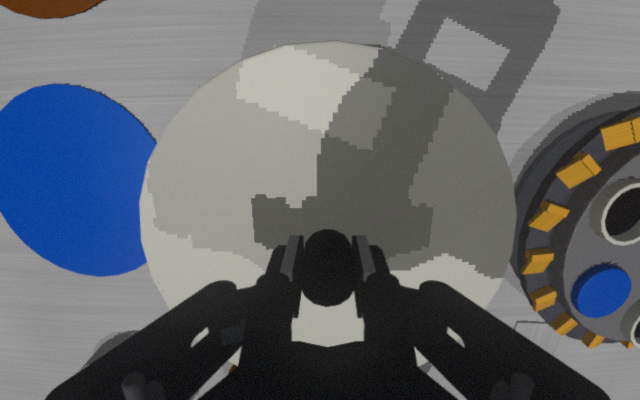

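Run:
```python
from h import *
M=[.473,-.337]
arm.movel([*M,.16],v=.15); arm.movel([*M,.05],v=.1)
print("guard",arm.movel([*M,.0215],v=.03,guard=4)); p=arm.read_tool_pos(); print(p); 
np.save("M0.npy",p); arm.pause(.2)
arm.command_gripper(.6); arm.pause(.6)
arm.movel([M[0],M[1],.15],v=.1); arm.command_gripper(.8)
ob={}
for i,q in enumerate([[.42,-.065,.26],[.46,-.04,.26]]):
    arm.reach(q,down(np.pi/2)); m,im=shot(f"jar{i}")
    for d in arm.mark_of("wrist","jar0"):
        print("jar",i,np.round(d["pixel"],1),round(d["confidence"],2),np.round(onz(m,d["pixel"],.006),4))
    for d in arm.mark_of("wrist","keeper")[:2]: print("keeper",np.round(d["pixel"],1),round(d["confidence"],2),np.round(onz(m,d["pixel"],0),4))
    for d in arm.mark_of("wrist","lid")[:2]: print("lid",np.round(d["pixel"],1),round(d["confidence"],2),np.round(onz(m,d["pixel"],.003),4))
print(arm.read_clock())
```

```text
guard True
[ 0.4726766  -0.33665879  0.02237673]
jar 0 [148.8 320.4] 0.98 [ 0.409  -0.0752  0.006 ]
jar 0 [184.4 286.2] 0.85 [ 0.4569 -0.1214  0.006 ]
jar 0 [220.5 303.8] 0.72 [ 0.5091 -0.099   0.006 ]
keeper [187.4 324.5] 0.97 [ 0.4629 -0.0701  0.    ]
keeper [343.7 179.6] 0.8 [ 0.7361 -0.3145  0.    ]
lid [193.7 137.7] 0.79 [ 0.4708 -0.3308  0.003 ]
jar 1 [154.3 264.9] 0.8 [ 0.4561 -0.1219  0.006 ]
jar 1 [191.3 283. ] 0.65 [ 0.5066 -0.1003  0.006 ]
jar 1 [120.5 302.7] 0.64 [ 0.4131 -0.0716  0.006 ]
keeper [155.6 303.6] 0.84 [ 0.459  -0.0719  0.    ]
45.5667
```

View pics/jar1.png

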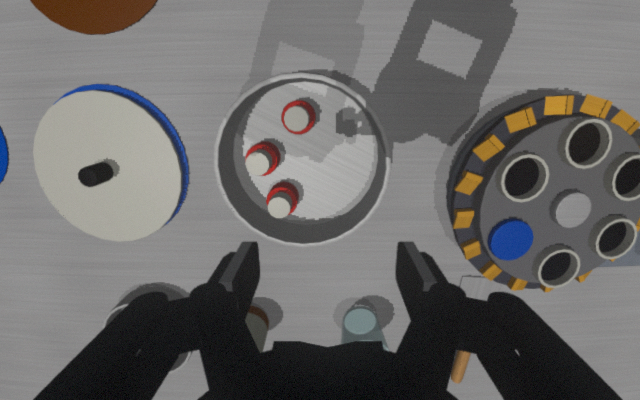

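```bash
cat > meas.py <<'E'
from h import *
from scipy.optimize import least_squares
def wells():
    W=[]
    for q in [[.46,.21,.27],[.45,.25,.27]]:
        arm.reach(q,down(np.pi/2)); m,im=shot("well_%d"%int(q[1]*100)); print("disc",disc(m,im))
        for d in arm.mark_of("wrist","well0"):
            X=onz(m,d["pixel"],.079)[:2]
            if .05<np.linalg.norm(X-C)<.1: W.append(X)
    W=np.array(W)
    def f(p):
        D=W-p[:2]; a=np.arctan2(D[:,1],D[:,0]); k=np.round((a-p[2])/(np.pi/3))*np.pi/3+p[2]
        return (D-.075*np.c_[np.cos(k),np.sin(k)]).ravel()
    r=least_squares(f,[*C,np.radians(-61.5)],loss="soft_l1",f_scale=.003); print("fit",r.x,np.degrees(r.x[2]),np.round(r.fun*1e3,1)); np.save("wells.npy",r.x)
def jars(tcps,known):
    acc=[[] for _ in known]
    for q in tcps:
        arm.reach(q,down(np.pi/2)); m,im=shot("j%.2f_%.2f"%(q[0],q[1]))
        for d in arm.mark_of("wrist","jar0"):
            X=onz(m,d["pixel"],.006)[:2]; D=np.linalg.norm(np.array(known)-X,axis=1)
            if D.min()<.02: acc[D.argmin()].append(X)
            else: print("other",X,d["confidence"])
    for a in acc: print(np.round(np.mean(a,0),4) if a else None,np.round(a,4).tolist())
    return [np.mean(a,0) if a else None for a in acc]
if __name__=="__main__":
    J=jars([[.42,-.09,.19],[.44,-.06,.19],[.40,-.075,.22]],[[.411,-.073],[.4565,-.1216],[.508,-.0996]])
    np.save("jars.npy",J)
    wells(); print(arm.read_clock())
E
python3 meas.py
```

```text
other [0.5082174  0.23380456] 0.52
[ 0.407  -0.0736] [[0.4063, -0.0716], [0.4082, -0.0721], [0.4064, -0.077]]
[ 0.4556 -0.1222] [[0.4562, -0.1229], [0.4562, -0.1217], [0.4542, -0.122]]
[ 0.5139 -0.0987] [[0.5139, -0.0987]]
disc (1341, array([0.5389, 0.1731]), -60.7)
disc (1032, array([0.5366, 0.1772]), -60.8)
fit [ 0.50281319  0.2367108  -1.04115042] -59.65352482327539 [-0.5  2.2 -4.2  0.1  2.2 -0.7  1.2 -2.9  0.1  1.2  2.2  0.9 -2.8  1.9
  1.8 -1.6 -1.5 -1.4]
48.5417
```

```bash
ls pics
python3 - <<'E'
import cv2,numpy as np
a=cv2.imread("pics/j0.42_-0.09.png")[60:330,150:520];b=cv2.imread("pics/well_21.png")[40:310,200:570]
cv2.imwrite("pics/jw.png",np.hstack([a,b]))
E
```

```text
held.png
j0.40_-0.07.png
j0.42_-0.09.png
j0.44_-0.06.png
jar0.png
jar1.png
k0.png
k1.png
k2.png
l0.png
l1.png
l1s.png
l20.png
l21.png
l3.png
l3c.png
lid0.png
lid1.png
lid2.png
lidc.png
lift.png
lift_side.png
pot.png
side0.png
top0.png
w0.png
w01.png
w1.png
well_21.png
well_25.png
```

View pics/jw.png

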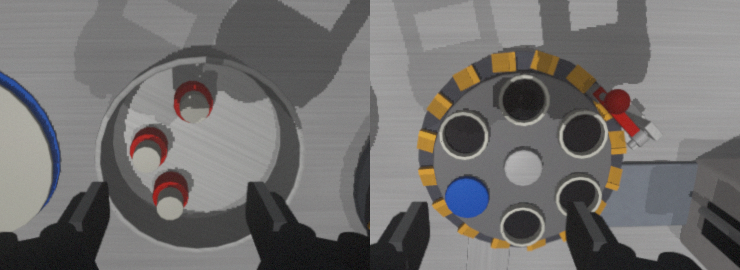

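```bash
cat > fit.py <<'E'
from h import *
from scipy.optimize import minimize, least_squares
A=np.linspace(0,2*np.pi,48,endpoint=False); U=np.c_[np.cos(A),np.sin(A)]
def circ(m,xy,r,z): return proj(m,np.c_[np.array(xy)+r*U,np.full(48,z)])[:,::-1]
def fillp(pts):
    k=np.zeros((1600,2560),np.uint8); h=cv2.convexHull(pts.astype(np.float32)); cv2.fillConvexPoly(k,np.round(h*4).astype(np.int32),1); return k
def jarmask(m,xy,z0):
    b=fillp(np.r_[circ(m,xy,.02,z0),circ(m,xy,.02,z0+.028)]); c=fillp(np.r_[circ(m,xy,.014,z0+.028),circ(m,xy,.014,z0+.05)]); return b*(1-c)
def wellmask(m,xy,zf): return fillp(circ(m,xy,.023,zf))*fillp(circ(m,xy,.023,zf+.012))
def iou(k,obs):
    s=cv2.resize(obs.astype(np.uint8),(2560,1600),interpolation=cv2.INTER_NEAREST); return (k&s).sum()/max(1,(k|s).sum())
def fitxy(m,obs,xy,maskf,z,rad=.045):
    c=proj(m,[*xy,z])[0]; s=np.linalg.norm(proj(m,[xy[0]+rad,xy[1],z])[0]-c); R,K=np.mgrid[:400,:640]
    o=obs&((R-c[0])**2+(K-c[1])**2<s*s)
    r=minimize(lambda p:-iou(maskf(m,p,z),o),xy,method="Nelder-Mead",options=dict(initial_simplex=[xy,[xy[0]+.005,xy[1]],[xy[0],xy[1]+.005]],xatol=1e-4,fatol=1e-4,maxiter=60)); return r.x,-r.fun
def redm(im):
    h=cv2.cvtColor(im,cv2.COLOR_BGR2HSV); return ((h[...,0]<10)|(h[...,0]>170))&(h[...,1]>110)
def darkm(im): 
    g=cv2.cvtColor(im,cv2.COLOR_BGR2GRAY); return g<62
def at(m,p,q):
    R=np.array(m["R"]); return dict(m,t=-R@(-R.T@m["t"]+np.array(q)-p))
E
python3 - <<'E'
from fit import *
m=arm.camera_model("wrist");p=arm.read_tool_pos()
for xy in([.407,-.0736],[.4556,-.1222],[.512,-.0987]):
    for n,q in(("0.42_-0.09",[.42,-.09,.19]),("0.44_-0.06",[.44,-.06,.19]),("0.40_-0.07",[.40,-.075,.22])):
        x,s=fitxy(at(m,p,q),redm(cv2.imread(f"pics/j{n}.png")),np.array(xy),jarmask,.006,.033); print(np.round(x,4),round(s,2))
w=np.load("wells.npy"); L=[]
for n,q in((21,[.46,.21,.27]),(25,[.45,.25,.27])):
    im=cv2.imread(f"pics/well_{n}.png")
    for k in range(1,6):
        a=w[2]+k*np.pi/3; xy=w[:2]+.075*np.array([np.cos(a),np.sin(a)])
        x,s=fitxy(at(m,p,q),darkm(im),xy,wellmask,.079,.030); print(n,k,np.round(x,4),round(s,2),np.round((x-xy)*1e3,1))
        if s>.75:L.append((k,*x))
L=np.array(L)
f=lambda P:(L[:,1:]-P[:2]-.075*np.c_[np.cos(P[2]+L[:,0]*np.pi/3),np.sin(P[2]+L[:,0]*np.pi/3)]).ravel()
r=least_squares(f,w,loss="soft_l1",f_scale=.002); print(r.x,np.degrees(r.x[2]),np.round(r.fun*1e3,1)); np.save("wells.npy",r.x)
E
```

```text
[ 0.4092 -0.0743] 0.77
[ 0.406  -0.0754] 0.67
[ 0.4081 -0.0733] 0.76
[ 0.4606 -0.1214] 0.8
[ 0.4569 -0.1224] 0.81
[ 0.4591 -0.1203] 0.78
[ 0.5143 -0.0985] 0.83
[ 0.5107 -0.0998] 0.81
[ 0.5124 -0.0973] 0.83
21 1 [0.5792 0.239 ] 0.94 [1.4 1.8]
21 2 [0.5416 0.3034] 0.83 [1.7 1.5]
21 3 [0.4657 0.3032] 0.93 [0.8 1.8]
21 4 [0.4289 0.2377] 0.9 [1.1 1.5]
21 5 [0.4673 0.1727] 0.93 [1.6 1.1]
25 1 [0.5785 0.2382] 0.94 [0.7 1.1]
25 2 [0.5407 0.3029] 0.94 [0.8 1. ]
25 3 [0.4656 0.3022] 0.93 [0.7 0.7]
25 4 [0.4282 0.2371] 0.92 [0.4 0.9]
25 5 [0.4666 0.172 ] 0.93 [0.9 0.4]
[ 0.50384909  0.23791031 -1.0389956 ] -59.530062605791564 [ 0.4  0.5  0.8  0.2 -0.1  0.7  0.1  0.4  0.4  0.  -0.4 -0.3 -0.1 -0.3
 -0.2 -0.4 -0.6 -0.2 -0.2 -0.7]
```

```bash
cat > pick.py <<'E'
from fit import *
K=np.array([.4572,-.0682])
def bestyaw(i,J,op=.040):
    best=[]
    for y in np.radians(np.arange(20,200,5)):
        c,s=np.cos(y),np.sin(y); cl=1
        for sg in(1,-1):
            for a in(op/2,op/2+.0145):
                for b in(-.011,0,.011):
                    P=np.array(J[i])+[sg*a*c-b*s,sg*a*s+b*c]
                    cl=min(cl,.095-np.linalg.norm(P-K),*[np.linalg.norm(P-np.array(J[j]))-.020 for j in range(len(J)) if j!=i])
        best.append((cl-.002*abs(y-np.pi/2),y))
    return max(best)
def pick(xy,yaw):
    arm.command_gripper(.5,40)
    arm.reach([*xy,.14],down(yaw)); print("g",arm.movel([*xy,.0345],v=.08,guard=8),arm.read_tool_pos())
    arm.command_gripper(0,40); print("w",arm.read_grip_width()*85)
    arm.movel([*xy,.20],v=.15); arm.pause(.2); print("w",arm.read_grip_width()*85,arm.read_wrist_force())
def hand(name):
    p=arm.read_tool_pos(); m,im=shot(name); x,s=fitxy(m,redm(im),p[:2],jarmask,p[2]-.0285,.04)
    print("in hand off mm",np.round((x-p[:2])*1e3,1),round(s,2)); return x-p[:2],s
E
python3 - <<'E'
from pick import *
J=[[.4078,-.0743],[.4589,-.1214],[.5125,-.0985]]
for i in range(3):
    c,y=bestyaw(i,J);print(i,round(c*1e3,1),round(np.degrees(y)))
for i in range(2):
    c,y=bestyaw(i,J[:2]);print(i,round(c*1e3,1),round(np.degrees(y)))
c,y=bestyaw(2,J); pick(J[2],y); hand("hand0"); print(arm.read_clock())
E
```

```text
0 22.0 90
1 10.0 155
2 8.8 70
0 22.0 90
1 17.4 185
g False [ 0.51300432 -0.09872846  0.03510586]
w 26.38562694221413
w 26.522924341098822 [ 0.3142972   0.50627072 -1.01051347]
in hand off mm [-0.2  0.2] 0.71
53.5667
```

View pics/hand0.png

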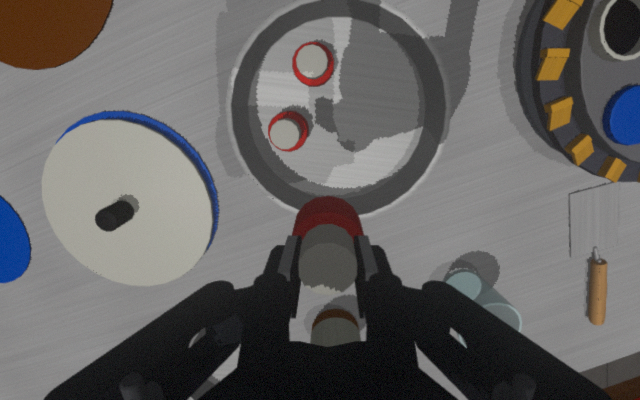

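```bash
cat >> pick.py <<'E'
def wellxy(k):
    w=np.load("wells.npy"); a=w[2]+k*np.pi/3; return w[:2]+.075*np.array([np.cos(a),np.sin(a)])
def place(k,off,yaw=np.pi/2):
    t=wellxy(k)-off; arm.reach([*t,.20],down(yaw)); arm.movel([*t,.128],v=.15)
    g=arm.movel([*t,.1075],v=.04,guard=6); p=arm.read_tool_pos(); print("place g",g,p,arm.read_wrist_force())
    if p[2]>.1115:
        ok=False
        for r,n in((.002,6),(.0035,8)):
            for a in np.arange(n)*2*np.pi/n:
                q=t+r*np.array([np.cos(a),np.sin(a)]); arm.movel([*q,.1215],v=.05); arm.movel([*q,.1075],v=.04,guard=6)
                p=arm.read_tool_pos()
                if p[2]<.1115: ok=True; print("found",r,a,p); break
            if ok: break
        if not ok: print("NOT IN"); return False
    arm.command_gripper(.5); arm.pause(.2); arm.movel([p[0],p[1],.20],v=.15); return True
E
python3 - <<'E'
from pick import *
print(place(1,np.array([-.0002,.0002]),yaw=np.pi/2),arm.read_clock())
arm.reach([.43,-.08,.2],down(np.pi/2)); m,im=shot("pot2"); L=[]
for xy in ([.4078,-.0743],[.4589,-.1214]):
    x,s=fitxy(m,redm(im),np.array(xy),jarmask,.006,.033); print(np.round(x,4),round(s,2)); L.append(x)
    if s<.5: raise SystemExit
c,y=bestyaw(1,L); y-=np.pi*(y>2.6); print(c,y)
pick(L[1],y); o,s=hand("hand1"); print(arm.read_clock())
E
```

```text
place g True [0.57874535 0.23828008 0.10815028] [ 0.1295746  -0.65889918  4.65365847]
True 57.2583
[ 0.4084 -0.0744] 0.7
[ 0.4601 -0.1216] 0.79
0.01772556517766258 0.08726646259971638
g False [ 0.4605359  -0.12184699  0.03505475]
w 26.02131344830686
w 26.357891889138198 [ 0.55170016  0.22442828 -0.56702309]
in hand off mm [ 0.6 -0.1] 0.7
63.3917
```

Run:
```python
from pick import *
assert place(5,np.array([.0003,0]))
arm.reach([.38,-.08,.2],down(np.pi/2)); m,im=shot("pot3")
x,s=fitxy(m,redm(im),np.array([.4084,-.0744]),jarmask,.006,.033); print(np.round(x,4),round(s,2))
if s<.55: print("moved?",[np.round(onz(m,d["pixel"],.006),3) for d in arm.mark_of("wrist","jar0")]); raise SystemExit
pick(x,np.pi/2); o,s=hand("hand2"); 
ok=s>.5 and place(4,o if np.abs(o).max()<.003 else np.zeros(2),yaw=np.pi/2); print(ok)
arm.reach([.45,.21,.3],down(np.pi/2)); m,im=shot("deck"); print(disc(m,im))
arm.reach([.40,-.08,.3],down(np.pi/2)); m2,im2=shot("potE")
for d in arm.mark_of("wrist","jar0"): print(np.round(d["pixel"]),d["confidence"],onz(m2,d["pixel"],.006))
cv2.imwrite("pics/deckpot.png",np.vstack([im[:300],im2[:300]])); print(arm.read_clock())
```

```text
place g True [0.46632146 0.17262491 0.1081591 ] [-0.62856352 -0.61412402  3.17506403]
[ 0.4099 -0.0747] 0.79
g False [ 0.41031021 -0.07489377  0.03498084]
w 26.64535163988776
w 26.615160939886128 [ 0.14396883 -0.27583679  0.4422388 ]
in hand off mm [-2.1 -0. ] 0.7
place g True [0.43062319 0.23732857 0.10812406] [-0.51554664 -0.33931462  5.32076313]
True
(1094, array([0.5385, 0.1737]), -60.8)
[186. 573.] 0.89 [0.44914985 0.29637184 0.006     ]
[210. 522.] 0.68 [0.48938664 0.22135725 0.006     ]
[288. 552.] 0.62 [0.63134487 0.30583588 0.006     ]
77.2417
```

View pics/deckpot.png

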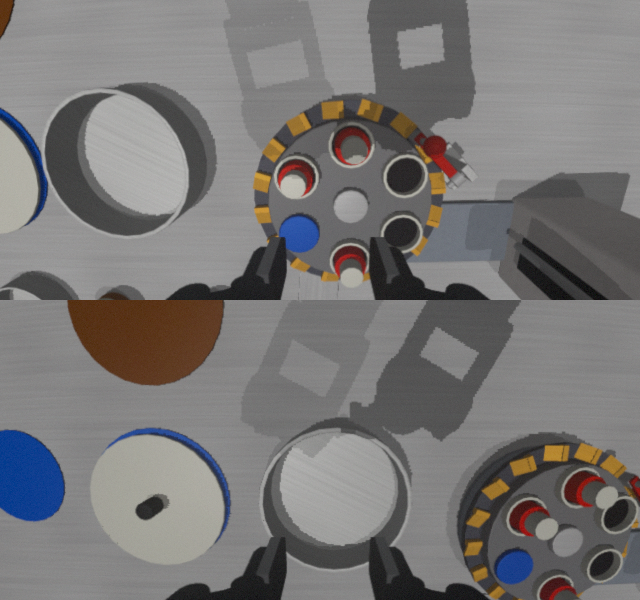

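Run:
```python
from h import *
M=np.load("M0.npy");G=np.load("G0.npy"); d=down(np.pi/2)
arm.command_gripper(.6,40)
arm.reach([*M[:2],.15],d); arm.movel([*M[:2],.06],v=.12); print("g",arm.movel(M,v=.05,guard=8))
arm.command_gripper(0,40); print("w",arm.read_grip_width()*85,arm.read_tool_pos())
arm.movel([*M[:2],.17],v=.1); arm.pause(.2); print("w",arm.read_grip_width()*85,arm.read_wrist_force())
arm.movel([*G[:2],.17],v=.15); arm.movel([*G[:2],.10],v=.08)
g=arm.movel([*G[:2],G[2]-.001],v=.03,guard=6); p=arm.read_tool_pos(); print("seat g",g,p,G,arm.read_wrist_force())
if p[2]<G[2]+.0025:
    arm.command_gripper(.6); arm.pause(.3); arm.movel([*G[:2],.16],v=.1)
    arm.reach([.40,-.06,.28],d); m,im=shot("lidend")
    for q in arm.mark_of("wrist","lid")[:1]: print(q["confidence"],onz(m,q["pixel"],.058))
    arm.reach([.43,.24,.26],d); m2,im2=shot("deckend"); print(disc(m2,im2))
    s=arm.capture("side")
    arm.reach([.35,.05,.35],d)
    cv2.imwrite("pics/end.png",np.vstack([np.hstack([cv2.resize(im,(400,250)),cv2.resize(im2,(400,250))]),cv2.resize(s[90:250,180:480],(800,427))[:340]]))
print(arm.read_clock())
```

```text
g False
w 24.586797151710034 [ 0.4729839  -0.33684523  0.02299033]
w 24.54224993304858 [-0.42042009 -0.27180978 -1.86990768]
seat g True [ 0.45682136 -0.06801364  0.07796036] [ 0.45723649 -0.06817546  0.07738037] [-0.95597037  0.12726917  4.79233436]
0.59 [ 0.45606881 -0.06567975  0.058     ]
(423, array([0.5397, 0.1879]), -53.0)
90.8
```

View pics/end.png

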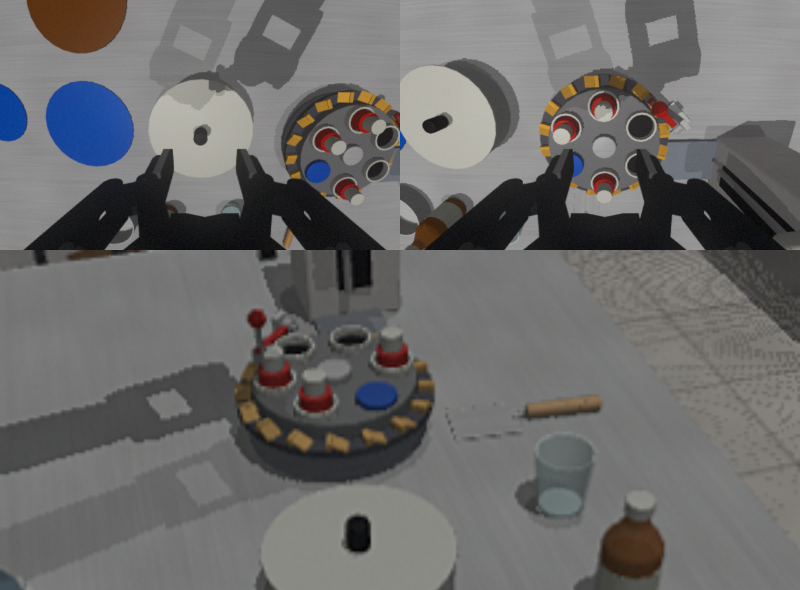

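Run:
```python
from pick import *
arm.reach([.42,.22,.30],down(np.pi/2)); arm.pause(.3); m,im=shot("fin"); print("disc",disc(m,im))
for k in(1,4,5):
    x,s=fitxy(m,redm(im),wellxy(k),jarmask,.079,.03); print("jar",k,np.round((x-wellxy(k))*1e3,1),round(s,2))
for k in(2,3):
    x,s=fitxy(m,darkm(im),wellxy(k),wellmask,.079,.03); print("well",k,np.round((x-wellxy(k))*1e3,1),round(s,2))
arm.reach([.35,.05,.35],down(np.pi/2)); print(arm.read_wrist_force(),arm.read_clock())
```

```text
disc (994, array([0.5389, 0.1743]), -60.3)
jar 1 [ 1.5 -0.6] 0.77
jar 4 [-0.   0.2] 0.87
jar 5 [ 0.6 -0.6] 0.87
well 2 [6.1 2.3] 0.66
well 3 [-0.5 -0.6] 0.94
[ 0.27909701 -0.45617608 -0.4930249 ] 92.7167
```

```bash
python3 -c "
from bench import arm
arm.pause(.3); print(arm.sign_off(), arm.read_clock())"
```

```text
the job is handed in; nothing more can be done
the job is handed in; nothing more can be done
```

The job is done and handed in at about 93 s; sign-off gives no verdict.

**What I did:**
- I lifted the pawl by its ball and held it up until the carousel had stopped at its rest stop. I then lowered it into the gap and let go.
- I set the lid down on the larger blue mat and released it.
- There were three jars in the larger pot. I stood them in three separate collars, then put the lid back on the pot.

**Last checks:**
- **Carousel and pawl:** the blue disc stayed at about −61° from when the carousel stopped. After lowering, the pawl's tip lay between the teeth and its ball was back where it started.
- **Jars:** they measure within about 1.6 mm of their collar centres. The gripper heights when placing match jars standing right down on the floor.
- **Lid:** it came down within about 0.6 mm of the height it was lifted from and within about 3 mm sideways of where it first lay. In the pictures it looks level, though I did not measure its tilt.
- **Bystanders:** the bottle, beaker and spatula were not touched, and the last side picture shows them standing or lying as before.

**Readings that disagreed:** two came out wrong, one disc angle of −53° and one empty collar about 6 mm off. The gripper's finger partly covered each of them, and the unobstructed readings agreed with the rest position.

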